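Load the indexing stand, swing it to the gauge, take a reading and swing it back

ROBOT

A 6-joint arm with a two-finger parallel gripper is mounted at the origin on the work surface. World frame = base frame: x ahead of the robot, y to its left, z up, the work surface at z = 0. Lengths are in m, angles in rad, forces in N, time in s.
With the tool pointing down it reaches from about 0.35 to 0.775 m from the base axis. Payload 5.5 kg.
Tool frame: the origin (TCP) lies between the finger pads; the fingertips stand 8 mm ahead of it and the grasp point (between the pads) lies 11 mm behind it; z points along the fingers, y is the line along which they close (so a half turn about z gives the same grasp; the last joint's range is limited). The gripper opens to 85 mm and grips with 20 to 120 N. Pads are 22 mm wide; open, the fingers measure 114 mm over their backs; the gripper's body (76 mm by 85 mm) begins 54 mm behind the grasp point. The pads swing forward as they close: fully open they stand 13 mm farther back than shut.
Start: joints at [-1.479, 0.313, 0.046, 1.304, 0, 1.431], TCP at [0.132, -0.56, 0.239] pointing down, gripper open.
Joint ranges: [-2.76, 2.76], [-0.86, 1.69], [-1.03, 1.26], [-2.2, 2.34], [-1.47, 1.5], [-3.14, 3.14]. Speed limits (rad/s): [2.57, 2.57, 3.14, 3.14, 3.14, 3.14].

INTERFACE

Orientations are given as a unit quaternion [w, x, y, z].
In Python, from workcell import env gives the robot as it stands.
- The arm moves only by the tool move_arm, never from a script. Its argument "moves" is one flat list of numbers, 5 for each row, row after row: the shift along the world's x, y, z in m, then the turn about the world's z in rad, then the finger opening in m, from 0 to 0.0854. A call has 1 to 12 rows; each row is the pose to reach, as a shift and turn from the pose commanded when the call began; what a row does not reach only later rows make up. A row lasts 1/12 s, in which the tool goes at most 41.7 mm and 7.16 degrees, less where a joint would pass 70% of its speed; a pose out of reach is approached as far as the arm can. A call with a gripper value outside its range is refused whole. The fingers move at their own pace and stop on an object; "newtons" is the grip in N (left out, the last holds). Time passes only in rows, so rows that repeat a pose let the fingers close. It gives the time, the measured TCP pose, the force, the opening and the grip force at its end, in the units of the state.
- env.get_state(): the state, without advancing time (a new reading comes with each control period).
- env.read_camera(name): name is "scene" or "top"; returns a dict with "pixels" (384x512x3 uint8, red, green, blue), "camera_matrix" (3x3 intrinsics, pixels), "rvec" (rotation vector, rad) and "tvec" (3), from world to camera coordinates, as OpenCV has them. Camera axes: x right, y down, z forward; pixel columns grow to the right and rows downward; lengths in m; the calibration is good to about 2 mm. A picture is of the moment at which its call begins. There is no depth.
- env.hand_in(): hands the job in; it is judged then, once.
The state is a dict: "clock": time; "joint_pos": joint angles; "qvel": joint speeds; "tau": joint torques, N m; "tcp_pos": TCP position; "orientation": TCP orientation; "wrist_force": force on the tool from outside, world axes, zero at the start; "ft_torque": the same for the moment, N m; "finger_gap": finger opening in m; "grip_force": force on a finger pad.
Only numpy, scipy, OpenCV 4.12 (cv2) and the standard library are available. Lean on these libraries where they do the work, as an engineer would, in place of code of your own. Each camera call takes 0.05 s, during which the arm holds its last target. There are 200 camera calls.

TASK

Lift the red sprung plunger and turn the head of the indexing stand until the plunger drops fully home in the yellow-ringed loading hole; then put every black blank flat and fully down in a nest of its own outline, square or round. Now lift the plunger, swing the head round to the blue-ringed gauge hole, let the plunger drop home and press the green button on the controller for a reading with all the blanks seated. Finally swing the head back and lock it in the yellow loading hole, blanks still seated, plunger home, and do not disturb the jar, the brass weight or the orange pot.

Things in the scene. Friction and masses are not known exactly. Their poses are not given: they have to be found in the camera images.
- stand: the indexing stand: a fixed grey disc 320 mm across, its top 30 mm above the bench; origin under its centre, on the turning axis. A grey gauge block 150 mm tall stands on it on the far side, across from the blue hole; its black nose (68 to 103 mm high) begins 172 mm off the axis. Nothing needs to touch the gauge
- axis (a point): fixed: the vertical turning axis of the head, at the level of the head's flat top, 45 mm above the bench. The head is an aluminium disc 250 mm across, plus a lug 34 mm wide that reaches 159 mm from the axis and carries the plunger
- hole_load (a point): fixed: the yellow-ringed loading hole in the stand's disc, 140 mm from the axis; the point is at its mouth, 30 mm above the bench. The plunger over it means joint head = 0
- hole_gauge (a point): fixed: the blue-ringed gauge hole, 140 mm from the axis, a quarter turn counterclockwise (from above) from the loading hole; the point is at its mouth. The plunger over it means joint head = 1.571
- head (a joint): angle of the turning head, rad: 0 with the plunger at the loading hole, 1.571 at the gauge hole, growing counterclockwise seen from above; stops at -0.08 and 1.65. Light friction (about 0.12 N m): it stays where it is left and turns when the plunger knob is led round the circle. With the plunger home it is locked but for about 0.012 rad of play
- plunger (a joint): lift of the plunger above home, m: 0 = home in a hole, stop at 0.022. Rides with the head. Weight and spring pull it down with about 3 N home, 6 N fully lifted. Its round-ended pin, 10 mm thick, goes 10 mm into a 13 mm wide hole: lift it over 10 mm to turn the head. Between the holes it rests on the disc at about 0.010; released within 2 mm of a hole it drops in by itself
- plunger_grip (a point): centre of the red plunger knob, an upright cylinder 28 mm across and 30 mm tall, on the head's lug 140 mm from the axis; 81 mm above the bench when home. Under the knob (3 mm lower when home) is a fixed boss 26 mm across
- read (a joint): travel of the green button, m: 0 up, 0.006 fully down; counts as pressed beyond 0.004; fully down takes about 5 N; springs back
- read_top (a point): centre of the top of the green button, 30 mm across, standing about 22 mm above the 45 mm tall grey and black controller box (150 x 170 mm, fixed to the bench)
- plate: white flat round plate fixed to the bench, 230 mm across and 4 mm thick, on which the blanks lie at the start; origin at the centre of its underside
- square1: black square blank 38 x 38 mm, 16 mm tall, 60 g, may be absent; origin at the centre of the underside, z axis up through the top, x and y axes square to its sides
- square2: a second square blank like square1; may be absent
- round1: black round blank 44 mm across, 16 mm tall, 60 g, may be absent; origin at the centre of the underside, z axis up through the top
- round2: a second round blank like round1; may be absent
- nest_sq1 (a point): floor centre of a square nest on the head: green frame 54 mm wide, 6 mm high, cavity 42 x 42 mm, 6 mm deep, two sides parallel to the line from the axis to this point (90 mm long); its floor is the head's top, 45 mm above the bench. A seated blank stands 10 mm proud of the frame. Either square nest takes either square blank
- nest_sq2 (a point): the second square nest, like nest_sq1
- nest_rd1 (a point): floor centre of a round nest: blue frame 60 mm wide and 6 mm high, cavity 48 mm across and 6 mm deep, 90 mm from the axis; either round nest takes either round blank. Counterclockwise from above on the head: plunger, then 99 degrees on nest_sq1, nest_rd1, nest_sq2, nest_rd2 at 54 degree steps
- nest_rd2 (a point): the second round nest, like nest_rd1
- jar: bystander: white jar with blue lid, 60 mm across, 80 mm tall, loose; origin under its centre
- weight: bystander: brass knobbed weight, 44 mm across, 58 mm tall, loose; origin under its centre
- vial: bystander: small orange sample pot, 34 mm across, 32 mm tall, loose; origin under its centre
Things that resemble listed ones, but are neither listed nor needed, are in the scene too. What is shaped like the round2 but pink or white is not meant. What is shaped like the square1 but pink is not meant.

How it is judged:
By the outcome, as a careful person would: the job done as asked, in the order asked, and still so for the second after the job is handed in, with the robot touching nothing.
Of square1, square2, round1, round2 only 3 to 4 are there at a start; the rules pass over those that are not, and their reading is None.
At some moment in a run one of square1, square2, round1, round2 may be knocked a few centimetres aside while the robot is not near it.
Once in a run the grip may slacken for a moment while it holds something.
It also fails if it takes over 208 s, if anything falls off the work surface, if the arm or the gripper's body presses on something with over 40 N, if the wrist force passes 120 N, or if a joint passes its speed limit or range.

## Working session

There is one attempt and no reset: what is moved stays moved. The work goes in short steps, Python scripts to look and compute and a tool call to move; the robot and the scene stay as the last step left them, time stands still between calls to the robot, and variables do not carry over. Pictures are saved under pics/ and viewed, at most 14 in all, crops included, and the job is handed in when it is done.

Besides the shell and the picture viewer there is one more tool, called as name(argument=value, ...), one argument or row to a line, values as JSON. move_arm: Moves the arm, as the interface text tells. Its arguments: {"type":"object","properties":{"moves":{"type":"array"},"newtons":{"type":"number"}},"required":["moves"]}

```bash
ls; mkdir -p pics
cat > h.py <<'E'
import numpy as np, cv2
from workcell import env
def cam(n):
    d=env.read_camera(n); d['img']=cv2.cvtColor(np.asarray(d['pixels']),cv2.COLOR_RGB2BGR); return d
def ray(d,uv,z):
    K=np.array(d['camera_matrix']);R=cv2.Rodrigues(np.array(d['rvec'],float))[0];t=np.array(d['tvec'],float).ravel()
    c=-R.T@t; v=R.T@np.linalg.inv(K)@np.array([uv[0],uv[1],1.]); return c+v*(z-c[2])/v[2]
def proj(d,p):
    return cv2.projectPoints(np.array(p,float).reshape(-1,3),np.array(d['rvec'],float),np.array(d['tvec'],float),np.array(d['camera_matrix']),None)[0].reshape(-1,2)
E
python3 - <<'E'
from h import *
for n in('scene','top'):
    d=cam(n); cv2.imwrite(f'pics/{n}0.png',cv2.resize(d['img'],(800,600),interpolation=cv2.INTER_CUBIC))
    cv2.imwrite(f'{n}0.png',d['img']); R=cv2.Rodrigues(np.array(d['rvec'],float))[0]; print(n,-R.T@np.array(d['tvec']).ravel(), d['camera_matrix'])
print(env.get_state())
E
```

```text
pics
scene [ 1.29365104 -0.63325074  1.01124355] [[437.98041567   0.         252.20125813]
 [  0.         437.98041567 193.84789656]
 [  0.           0.           1.        ]]
top [ 0.46485358 -0.07936668  1.09846458] [[368.82753143   0.         258.3136212 ]
 [  0.         368.82753143 188.21833371]
 [  0.           0.           1.        ]]
{'clock': 0.1, 'joint_pos': array([-1.47861306e+00,  3.13922043e-01,  4.50762060e-02,  1.30358373e+00,
       -8.38091528e-06,  1.43120333e+00]), 'qvel': array([-0.00057316, -0.00302525,  0.00267417,  0.00103348,  0.00095524,
       -0.00024591]), 'tau': array([ 2.65185976e-03, -4.81727350e+01,  2.99243098e+01,  1.27293082e-02,
       -1.00853115e-04,  4.35782823e-06]), 'tcp_pos': array([ 0.13203225, -0.55918046,  0.23849317]), 'orientation': array([-8.16488457e-04,  9.93292151e-01,  1.15628873e-01,  1.51667431e-05]), 'wrist_force': array([0.16455866, 0.41046879, 0.26551822]), 'ft_torque': array([-0.02467606, -0.04644307, -0.02175953]), 'grip_force': 0.0, 'finger_gap': 0.08560861981030886}
```

View pics/top0.png

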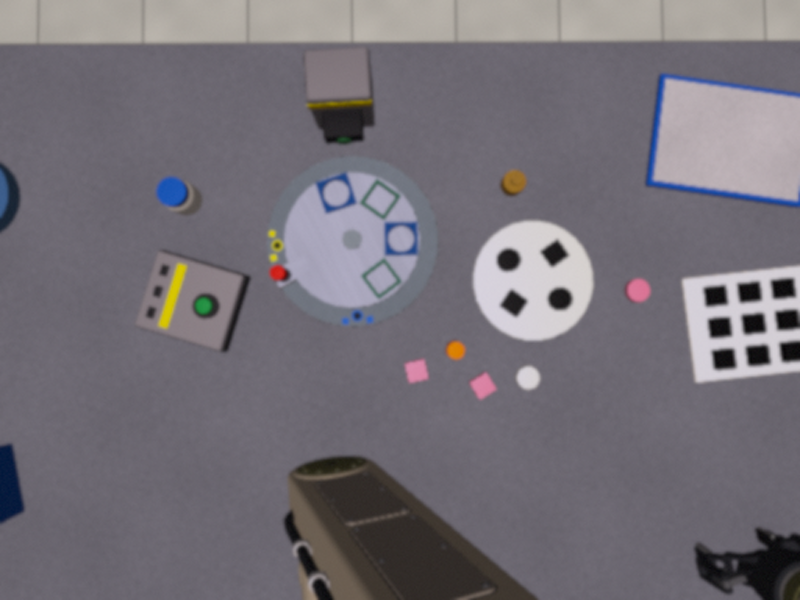

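View pics/scene0.png

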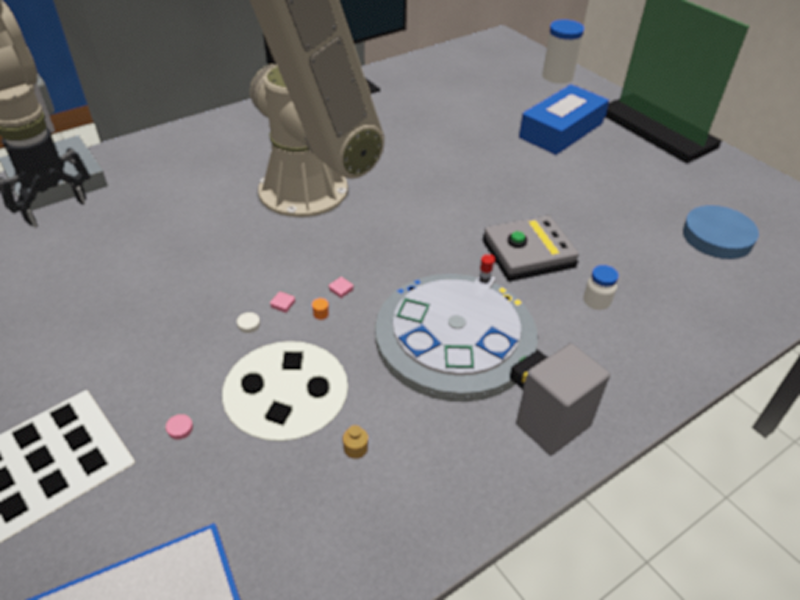

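The pictures show the head at view (352,240) in the top image, with the red knob at (279,272), the yellow hole at (277,245) and the blue hole at (357,315). All four blanks are on the plate around (533,280), and the green button is at (205,306). Next I measure them.

```bash
cat >> h.py <<'E'
def blobs(img,lo,hi,amin=15,box=None):
    hsv=cv2.cvtColor(img,cv2.COLOR_BGR2HSV); m=cv2.inRange(hsv,np.array(lo),np.array(hi))
    if box: k=np.zeros_like(m);x0,y0,x1,y1=box;k[y0:y1,x0:x1]=255;m&=k
    c,_=cv2.findContours(m,cv2.RETR_EXTERNAL,cv2.CHAIN_APPROX_NONE)
    out=[]
    for q in c:
        a=cv2.contourArea(q)
        if a>=amin:
            k=np.zeros_like(m); cv2.drawContours(k,[q],-1,255,-1); M=cv2.moments(k,True)
            out.append((M['m10']/M['m00'],M['m01']/M['m00'],M['m00'],q))
    return out
def blanks(d,z=.02,box=None):
    # black blobs on white plate, top camera
    r=[]
    for b in blobs(d['img'],(0,0,0),(180,255,70),40,box):
        q=b[3][:,0,:]; P=np.array([ray(d,u,z)[:2] for u in q]).astype(np.float32)
        rc=cv2.minAreaRect(P); c=ray(d,b[:2],z)[:2]
        fill=cv2.contourArea(P)/max(rc[1][0]*rc[1][1],1e-9)
        r.append((c.round(4),np.round(rc[1],4),round(rc[2],1),round(fill,2)))
    return r
E
python3 - <<'E'
from h import *
d=cam('top'); s=cam('scene')
for n,lo,hi,z,box in [('red',(0,150,90),(8,255,255),.10,(150,130,220,200)),('yel',(22,120,120),(35,255,255),.03,(165,140,190,175)),('blue hole',(100,100,60),(125,255,255),.03,(210,190,245,212)),('green',(50,120,50),(80,255,255),.067,(100,170,160,220)),('blueframe',(100,100,60),(125,255,255),.051,(195,105,275,170)),('greenframe',(45,60,40),(85,255,255),.051,(220,110,265,195)),('disc',(0,0,0),(0,0,0),0,None),('orange',(8,180,120),(16,255,255),.032,(270,200,310,240)),('weight',(10,100,60),(25,255,255),.05,(310,100,345,130)),('jar',(100,150,60),(120,255,255),.08,(90,105,130,140))]:
    for b in blobs(d['img'],lo,hi,4,box): print(n,np.round(b[:3],1),ray(d,b[:2],z).round(4))
# white plate
b=max(blobs(d['img'],(0,0,170),(180,40,255),200,(295,135,390,225)),key=lambda b:b[2]); print('plate',b[:3],ray(d,b[:2],.004))
for r in blanks(d,.02,(300,140,385,220)): print(r)
for n,lo,hi,z in [('red',(0,150,90),(8,255,255),.1),('green',(50,150,50),(80,255,255),.067)]:
    for b in blobs(s['img'],lo,hi,8,(300,130,350,200)): print('scene',n,np.round(b[:3],1),ray(s,b[:2],z).round(4))
E
```

```text
red [177.5 174.3  63. ] [0.5439 0.128  0.1   ]
yel [174.6 164.6  15. ] [0.5776 0.1509 0.03  ]
yel [177.1 156.6  36. ] [0.6007 0.1437 0.03  ]
yel [173.5 149.3  14. ] [0.6223 0.1541 0.03  ]
blue hole [220.8 204.9  21. ] [0.4598 0.0177 0.03  ]
blue hole [236.1 203.9  22. ] [ 0.4621 -0.0265  0.03  ]
blue hole [228.3 201.5  48. ] [ 0.4693 -0.004   0.03  ]
green [130.  195.2 103. ] [0.4891 0.2669 0.067 ]
blueframe [256.5 152.5 399. ] [ 0.6082 -0.0867  0.051 ]
blueframe [214.6 122.9 401. ] [0.6942 0.0323 0.051 ]
orange [291.1 223.6  90. ] [ 0.4039 -0.1848  0.032 ]
weight [328.4 116.3 189. ] [ 0.7111 -0.2943  0.05  ]
jar [109.6 122.4 271. ] [0.6911 0.3197 0.08  ]
plate (340.75255268303283, 179.13665001086247, 4603.0) [ 0.53290869 -0.3374252   0.004     ]
(array([ 0.4898, -0.2967]), array([0.0317, 0.031 ]), 55.7, 0.88)
(array([ 0.4974, -0.3838]), array([0.0354, 0.0323]), 89.5, 0.82)
(array([ 0.5717, -0.288 ]), array([0.0354, 0.0324]), 89.5, 0.8)
(array([ 0.5828, -0.3749]), array([0.0301, 0.0338]), 33.1, 0.86)
scene red [311.7 167.8  75. ] [0.5518 0.1256 0.1   ]
scene green [330.9 151.5  32. ] [0.4965 0.2627 0.067 ]
```

move_arm(
  moves=[0.208,0.345,-0.03,0.9,0.06,0.208,0.345,-0.03,0.9,0.06,0.208,0.345,-0.03,0.9,0.06,0.208,0.345,-0.03,0.9,0.06,0.208,0.345,-0.03,0.9,0.06,0.208,0.345,-0.03,0.9,0.06,0.208,0.345,-0.03,0.9,0.06,0.208,0.345,-0.03,0.9,0.06,0.208,0.345,-0.03,0.9,0.06,0.208,0.345,-0.03,0.9,0.06],
  newtons=40,
)

```text
clock: 1.03
tcp_pos: [0.3406, -0.2116, 0.2091]
orientation: [-0.0, 0.844, 0.537, 0.0]
wrist_force: [0.4, -0.7, 0.1]
finger_gap: 0.0602
grip_force: 0.0
```

move_arm(
  moves=[0.207,0.345,-0.05,0.9,0.06,0.207,0.345,-0.05,0.9,0.06,0.207,0.345,-0.05,0.9,0.06,0.207,0.345,-0.05,0.9,0.06,0.207,0.345,-0.05,0.9,0.06,0.207,0.345,-0.05,0.9,0.06,0.207,0.345,-0.05,0.9,0.06,0.207,0.345,-0.05,0.9,0.06,0.207,0.345,-0.05,0.9,0.06,0.207,0.345,-0.05,0.9,0.06,0.207,0.345,-0.05,0.9,0.06,0.207,0.345,-0.05,0.9,0.06],
)

```text
clock: 2.03
tcp_pos: [0.5471, 0.1319, 0.1583]
orientation: [-0.001, 0.526, 0.851, -0.001]
wrist_force: [0.2, -0.1, 0.1]
finger_gap: 0.0601
grip_force: 0.0
```

move_arm(
  moves=[0,-0.001,-0.04,0,0.06,0,-0.001,-0.077,0,0.06,0,-0.001,-0.077,0,0.06,0,-0.001,-0.077,0,0.02,0,-0.001,-0.077,0,0.02,0,-0.001,-0.077,0,0.02,0,-0.001,-0.077,0,0.02,0,-0.001,-0.077,0,0.02],
)

```text
clock: 2.7
tcp_pos: [0.5481, 0.1289, 0.0847]
orientation: [0.001, 0.527, 0.85, 0.001]
wrist_force: [-2.7, -1.9, 6.3]
finger_gap: 0.0269
grip_force: 40.2
```

move_arm(
  moves=[0,0,0.004,0,0.02,0,0,0.008,0,0.02,0,0,0.01,0,0.02,0,0,0.01,0,0.02],
)

```text
clock: 3.03
tcp_pos: [0.5478, 0.1289, 0.0929]
orientation: [0.001, 0.527, 0.85, 0.0]
wrist_force: [1.2, -3.8, -6.0]
finger_gap: 0.027
grip_force: 39.7
```

Run:
```python
from h import *
s=cam('scene'); i=s['img']
cv2.imwrite('pics/g1.png',cv2.resize(i[110:240,230:400],None,fx=4.5,fy=4.5,interpolation=cv2.INTER_CUBIC))
print(env.get_state()['wrist_force'],env.get_state()['tcp_pos'])
```

```text
[ 1.93881185 -5.16856869 -5.30022778] [0.54775262 0.12884344 0.09254593]
```

View pics/g1.png

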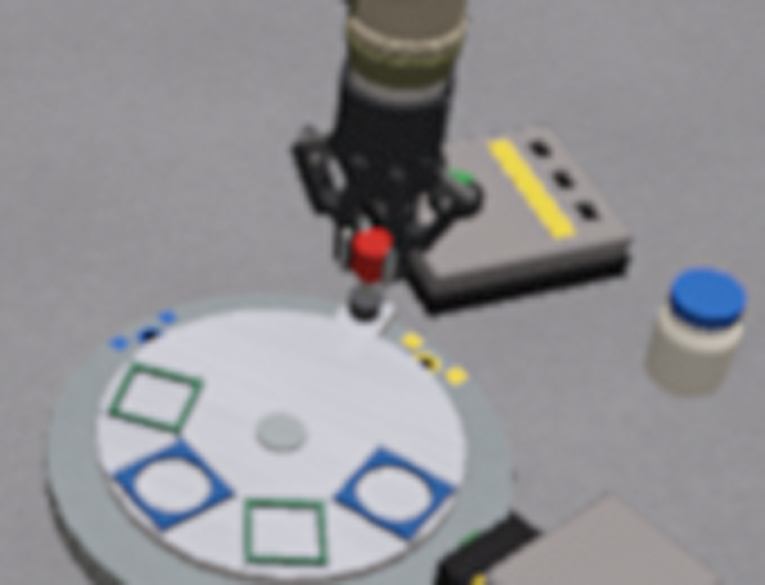

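The crop shows the knob gripped at (372,255), with the pin clear and the lug short of the yellow hole at (428,360). I'll turn the head clockwise to the yellow hole.

move_arm(
  moves=[0.006,0.003,0,-0.05,0.02,0.013,0.006,0,-0.1,0.02,0.0195,0.008,0,-0.15,0.02,0.026,0.01,0,-0.2,0.02,0.033,0.0115,0,-0.25,0.02,0.0395,0.013,0,-0.3,0.02,0.046,0.014,0,-0.35,0.02,0.053,0.015,0,-0.4,0.02,0.053,0.015,0,-0.4,0.02,0.053,0.015,0,-0.4,0.02],
)

```text
clock: 3.92
tcp_pos: [0.6002, 0.1429, 0.0914]
orientation: [0.001, 0.686, 0.728, -0.001]
wrist_force: [0.9, -6.7, -5.3]
finger_gap: 0.027
grip_force: 40.4
```

move_arm(
  moves=[0,0,-0.004,0,0.02,0,0,-0.008,0,0.02,0,0,-0.011,0,0.02,0,0,-0.011,0,0.02],
)

```text
clock: 4.25
tcp_pos: [0.5999, 0.1429, 0.0802]
orientation: [0.001, 0.685, 0.728, -0.001]
wrist_force: [1.3, -6.8, -4.0]
finger_gap: 0.0267
grip_force: 40.5
```

move_arm(
  moves=[0,0,-0.003,0,0.02,0,0,-0.006,0,0.02,0,0,-0.007,0,0.02,0,0,-0.007,0,0.02],
)

```text
clock: 4.58
tcp_pos: [0.6008, 0.143, 0.0753]
orientation: [0.001, 0.686, 0.728, -0.0]
wrist_force: [-0.4, -6.9, 3.1]
finger_gap: 0.0268
grip_force: 39.2
```

move_arm(
  moves=[0,0,0,0,0.05,0,0,0,0,0.05,0,0,0.03,0,0.05,0,0,0.065,0,0.06,-0.01,-0.04,0.1,0,0.06,-0.03,-0.08,0.12,0,0.06,-0.05,-0.12,0.14,0,0.06,-0.09,-0.16,0.14,0,0.06,-0.12,-0.17,0.14,0,0.06,-0.15,-0.17,0.14,0,0.06,-0.2,-0.17,0.14,0,0.06],
)

```text
clock: 5.5
tcp_pos: [0.419, -0.0259, 0.2147]
orientation: [0.001, 0.686, 0.728, 0.001]
wrist_force: [0.5, -0.6, 1.3]
finger_gap: 0.0601
grip_force: 0.0
```

Run:
```python
from h import *
d=cam('top'); s=cam('scene')
cv2.imwrite('top1.png',d['img'])
for n,lo,hi,z,box in [('red',(0,150,90),(8,255,255),.092,(150,130,220,200)),('blueframe',(100,100,60),(125,255,255),.051,(195,105,290,180)),('greenframe',(45,60,40),(85,255,255),.051,(200,105,285,195))]:
    for b in blobs(d['img'],lo,hi,4,box): print(n,np.round(b[:3],1),ray(d,b[:2],z).round(4))
for r in blanks(d,.02,(300,140,385,220)): print(r)
for b in blobs(s['img'],(0,150,90),(8,255,255),8,(290,130,370,200)): print('scene red',np.round(b[:3],1),ray(s,b[:2],.081).round(4))
print(env.get_state()['tcp_pos'])
a=cv2.resize(d['img'][90:240,150:390],None,fx=3.3,fy=3.3,interpolation=cv2.INTER_CUBIC)
cv2.imwrite('pics/t1.png',a)
```

```text
red [172.8 154.2  63. ] [0.5996 0.1425 0.092 ]
blueframe [253.7 165.  398. ] [ 0.5723 -0.0786  0.051 ]
blueframe [227.8 121.3 402. ] [ 0.6984 -0.0054  0.051 ]
(array([ 0.4897, -0.2967]), array([0.0316, 0.0318]), 55.4, 0.87)
(array([ 0.4976, -0.3839]), array([0.0355, 0.0323]), 89.5, 0.83)
(array([ 0.5717, -0.2881]), array([0.0354, 0.0324]), 89.5, 0.82)
(array([ 0.5831, -0.3752]), array([0.031 , 0.0346]), 33.1, 0.86)
scene red [326.4 177.8  85. ] [0.5989 0.149  0.081 ]
[ 0.41222587 -0.02339667  0.21334984]
```

View pics/t1.png

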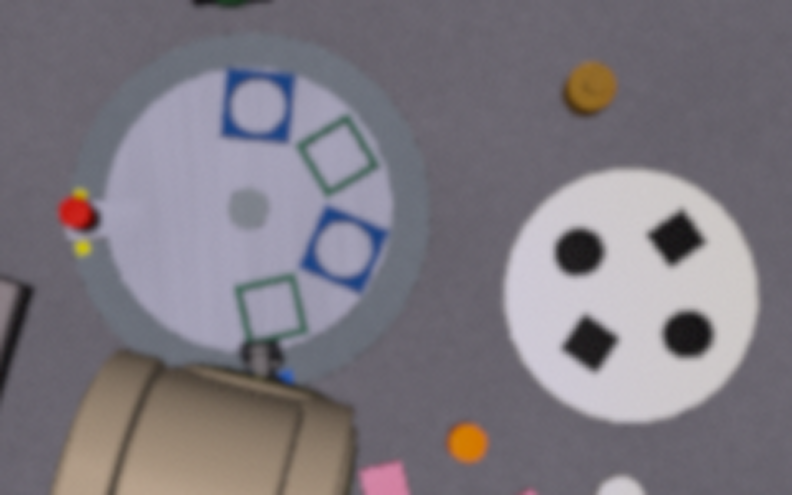

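The crop shows the knob at (77,213), centred between the yellow dots. The square nests are at (271,309) and (337,155), the round ones at (258,106) and (344,249), and four blanks sit on the plate. Next I refine the blank and nest poses.

```bash
cat >> h.py <<'E'
def fine(d,box,z=.012,thr=115,zt=.02):
    x0,y0,x1,y1=box; g=cv2.cvtColor(d['img'],cv2.COLOR_BGR2GRAY)[y0:y1,x0:x1]; f=6
    G=cv2.resize(g,None,fx=f,fy=f,interpolation=cv2.INTER_CUBIC); m=(G<thr).astype(np.uint8)
    c,_=cv2.findContours(m,cv2.RETR_EXTERNAL,cv2.CHAIN_APPROX_NONE); out=[]
    for q in c:
        if not 60*36<cv2.contourArea(q)<400*36: continue
        u=(q[:,0,:]+.5)/f-.5+[x0,y0]; P=np.array([ray(d,v,z)[:2] for v in u]).astype(np.float32)
        M=cv2.moments(P.reshape(-1,1,2)); ce=np.array([M['m10'],M['m01']])/M['m00']; rc=cv2.minAreaRect(P)
        out.append((ce.round(4),np.round(rc[0],4),np.round(rc[1],4),round(rc[2],1),round(M['m00']/(rc[1][0]*rc[1][1]),2)))
    return out
E
python3 - <<'E'
from h import *
d=cam('top'); s=cam('scene')
for r in fine(d,(305,145,378,215)): print(r)
c=[proj(s,(x,y,.012))[0] for x,y in((.49,-.297),(.498,-.384),(.572,-.288),(.583,-.375))]
print('scene')
u=np.array(c); b=(int(u[:,0].min())-25,int(u[:,1].min())-20,int(u[:,0].max())+25,int(u[:,1].max())+20)
for r in fine(s,b): print(r)
# green frames: mean of frame pixels
hsv=cv2.cvtColor(d['img'],cv2.COLOR_BGR2HSV)
for x,y in((.5209,-.0149),(.6542,-.0737)):
    p=proj(d,(x,y,.051))[0].astype(int); k=hsv[p[1]-18:p[1]+19,p[0]-18:p[0]+19]; 
    m=((k[...,0]>60)&(k[...,0]<95)&(k[...,1]>60)).astype(np.uint8)
    n,l,st,_=cv2.connectedComponentsWithStats(m); j=1+st[1:,4].argmax(); ys,xs=np.where(l==j)
    P=np.array([ray(d,(a+p[0]-18,bb+p[1]-18),.051)[:2] for a,bb in zip(xs,ys)]).astype(np.float32); print('frame',len(xs),cv2.minAreaRect(P))
E
```

```text
(array([ 0.446 , -0.2432]), array([ 0.4574, -0.2541]), array([0.0536, 0.0569]), 89.2, 0.4)
(array([ 0.4444, -0.4267]), array([ 0.4428, -0.4294]), array([0.0399, 0.0803]), 45.8, 0.37)
(array([ 0.4899, -0.2982]), array([ 0.4899, -0.2982]), array([0.0379, 0.0378]), 55.4, 0.93)
(array([ 0.4973, -0.3861]), array([ 0.4974, -0.386 ]), array([0.044 , 0.0399]), 89.5, 0.8)
(array([ 0.5721, -0.2896]), array([ 0.5724, -0.2895]), array([0.0408, 0.0433]), 17.5, 0.78)
(array([ 0.5838, -0.3773]), array([ 0.584 , -0.3774]), array([0.0369, 0.04  ]), 35.8, 0.93)
(array([ 0.6172, -0.4311]), array([ 0.606 , -0.4216]), array([0.0497, 0.0572]), 89.6, 0.41)
(array([ 0.6203, -0.2439]), array([ 0.61  , -0.2528]), array([0.0466, 0.0519]), 89.2, 0.41)
scene
(array([ 0.5847, -0.3754]), array([ 0.5847, -0.3755]), array([0.0391, 0.0413]), 34.9, 0.93)
(array([ 0.573 , -0.2875]), array([ 0.5732, -0.2876]), array([0.0392, 0.0478]), 62.9, 0.8)
(array([ 0.4983, -0.3838]), array([ 0.4983, -0.3837]), array([0.0394, 0.0485]), 81.4, 0.8)
(array([ 0.4909, -0.2961]), array([ 0.4909, -0.2961]), array([0.0361, 0.043 ]), 56.2, 0.94)
frame 3 ((0.537507176399231, 0.010546030476689339), (0.002840012777596712, 0.0028480547480285168), 89.5177993774414)
frame 2 ((0.6843650341033936, -0.08171018958091736), (0.002860965207219124, 0.0), -90.39749908447266)
```

move_arm(
  moves=[0.04,-0.1,-0.05,-0.3,0.055,0.08,-0.2745,-0.115,-0.663,0.055,0.08,-0.2745,-0.115,-0.663,0.055,0.08,-0.2745,-0.115,-0.663,0.055,0.08,-0.2745,-0.115,-0.663,0.055,0.08,-0.2745,-0.115,-0.663,0.055,0.08,-0.2745,-0.115,-0.663,0.055,0.08,-0.2745,-0.115,-0.663,0.055,0.08,-0.2745,-0.115,-0.663,0.055,0.08,-0.2745,-0.115,-0.663,0.055],
)

```text
clock: 6.53
tcp_pos: [0.5002, -0.2993, 0.0981]
orientation: [-0.001, 0.885, 0.466, 0.0]
wrist_force: [0.1, 0.4, -0.0]
finger_gap: 0.0549
grip_force: 0.0
```

move_arm(
  moves=[-0.01,0.002,-0.03,0,0.055,-0.01,0.002,-0.06,0,0.055,-0.01,0.002,-0.079,0,0.055,-0.01,0.002,-0.079,0,0.055,-0.01,0.002,-0.079,0,0.02,-0.01,0.002,-0.079,0,0.02,-0.01,0.002,-0.079,0,0.02,-0.01,0.002,-0.079,0,0.02,-0.01,0.002,-0.079,0,0.02],
  newtons=50,
)

```text
clock: 7.28
tcp_pos: [0.4905, -0.2977, 0.0217]
orientation: [0.001, 0.885, 0.466, 0.001]
wrist_force: [0.4, 1.2, 4.5]
finger_gap: 0.0358
grip_force: 50.4
```

move_arm(
  moves=[0,0,0.04,0,0.02,0,0,0.08,0.1,0.02,0.005,0.03,0.09,0.2,0.02,0.01,0.07,0.09,0.3,0.02,0.015,0.11,0.09,0.4,0.02,0.02,0.15,0.09,0.5,0.02,0.025,0.19,0.09,0.6,0.02,0.03,0.23,0.09,0.7,0.02,0.0305,0.2625,0.09,0.817,0.02,0.0305,0.2825,0.08,0.817,0.02,0.0305,0.2825,0.07,0.817,0.02,0.0305,0.2825,0.07,0.817,0.02],
)

```text
clock: 8.28
tcp_pos: [0.5187, -0.0135, 0.0889]
orientation: [-0.001, 0.626, 0.78, -0.001]
wrist_force: [0.2, -0.3, -1.5]
finger_gap: 0.0359
grip_force: 50.4
```

Run:
```python
from h import *
d=cam('top'); s=cam('scene'); st=env.get_state(); print(st['tcp_pos'],st['wrist_force'],st['finger_gap'],st['grip_force'])
a=cv2.resize(s['img'][150:280,190:370],None,fx=3,fy=3,interpolation=cv2.INTER_CUBIC)
b=cv2.resize(d['img'][90:220,160:380][:,:],None,fx=3,fy=3,interpolation=cv2.INTER_CUBIC)
cv2.imwrite('pics/c1.png',cv2.resize(a,None,fx=1.4,fy=1.4))
for r in fine(d,(305,145,378,215)):
  if r[4]>.6: print(r)
```

```text
[ 0.51968319 -0.0152232   0.09009827] [-0.93054349 -0.12747449  0.68916225] 0.03577855551338658 50.44420301914215
(array([ 0.4973, -0.3861]), array([ 0.4974, -0.386 ]), array([0.044 , 0.0399]), 89.5, 0.8)
(array([ 0.5721, -0.2896]), array([ 0.5723, -0.29  ]), array([0.042 , 0.0411]), 89.1, 0.79)
(array([ 0.5838, -0.3773]), array([ 0.584 , -0.3773]), array([0.0366, 0.0398]), 35.1, 0.93)
```

View pics/c1.png

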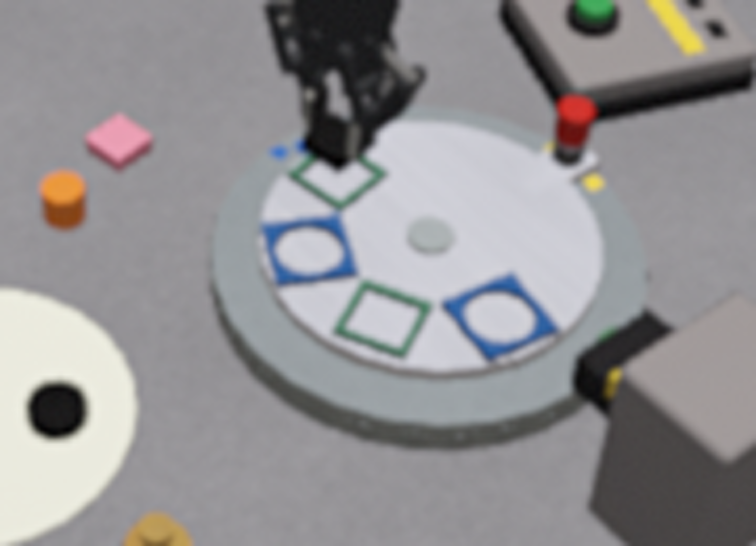

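The crop shows the square held flat just above the green nest at (338,172), with the knob home at (575,120). I'll lower it.

move_arm(
  moves=[0.001,0,-0.015,0,0.02,0.001,0,-0.022,0,0.02,0.001,0,-0.025,0,0.02,0.001,0,-0.029,0,0.02,0.001,0,-0.03,0,0.02,0.001,0,-0.03,0,0.02],
)

```text
clock: 8.88
tcp_pos: [0.5217, -0.0153, 0.0638]
orientation: [0.001, 0.628, 0.778, 0.001]
wrist_force: [-8.9, 5.5, 24.5]
finger_gap: 0.0361
grip_force: 58.1
```

move_arm(
  moves=[0.001,0,0.003,0,0.02,0.001,0,0.003,0,0.044,0.001,0,0.003,0,0.048,0.001,0,0.003,0,0.05,0.001,0,0.04,0,0.05,0,-0.03,0.08,0,0.05,-0.02,-0.06,0.1,0,0.05,-0.05,-0.09,0.12,0,0.05,-0.07,-0.12,0.12,0,0.05],
)

```text
clock: 9.63
tcp_pos: [0.4547, -0.1319, 0.1824]
orientation: [0.002, 0.627, 0.779, 0.001]
wrist_force: [0.9, -0.9, -0.0]
finger_gap: 0.0502
grip_force: 0.0
```

```bash
cat >> h.py <<'E'
def show(n,pic,k=3.2,p=(.609,.004,.05),w=62,h=62):
    d=cam(n);u=proj(d,p)[0].astype(int); c=d['img'][max(0,u[1]-h):u[1]+h,max(0,u[0]-w):u[0]+w]
    cv2.imwrite(pic,cv2.resize(c,None,fx=k,fy=k,interpolation=cv2.INTER_CUBIC)); return d
def both(pic,k=3.2):
    show('top','/tmp/a.png',k);show('scene','/tmp/b.png',k); a=cv2.imread('/tmp/a.png');b=cv2.imread('/tmp/b.png'); cv2.imwrite(pic,np.hstack([a,b])[:, :800])
def nestcheck(d,pts,zs=(.061,.045)):
    # black blobs in head area -> centre at mid height
    u=np.array([proj(d,(x,y,.053))[0] for x,y in pts])
    b=[int(u[:,0].min())-22,int(u[:,1].min())-22,int(u[:,0].max())+22,int(u[:,1].max())+22]
    return [r for r in fine(d,b,.055,75) if r[4]>.6]
E
python3 - <<'E'
from h import *
both('pics/n1.png'); d=cam('top'); s=cam('scene')
for c in (d,s):
  print('head',nestcheck(c,[(.5209,-.0149)]))
for r in fine(d,(305,145,378,215)):
  if r[4]>.6: print(r)
print(env.get_state()['tcp_pos'])
E
```

```text
head [(array([ 0.5246, -0.0191]), array([ 0.5245, -0.0189]), array([0.0394, 0.0399]), 12.2, 0.93)]
head [(array([ 0.5235, -0.0162]), array([ 0.5239, -0.0165]), array([0.0443, 0.0424]), 11.9, 0.89)]
(array([ 0.4973, -0.3861]), array([ 0.4974, -0.386 ]), array([0.044 , 0.0399]), 89.5, 0.8)
(array([ 0.5721, -0.2896]), array([ 0.5721, -0.2897]), array([0.0408, 0.0431]), 25.7, 0.78)
(array([ 0.5838, -0.3773]), array([ 0.584 , -0.3773]), array([0.0366, 0.0399]), 34.8, 0.93)
[ 0.45336774 -0.13177011  0.17955842]
```

View pics/n1.png

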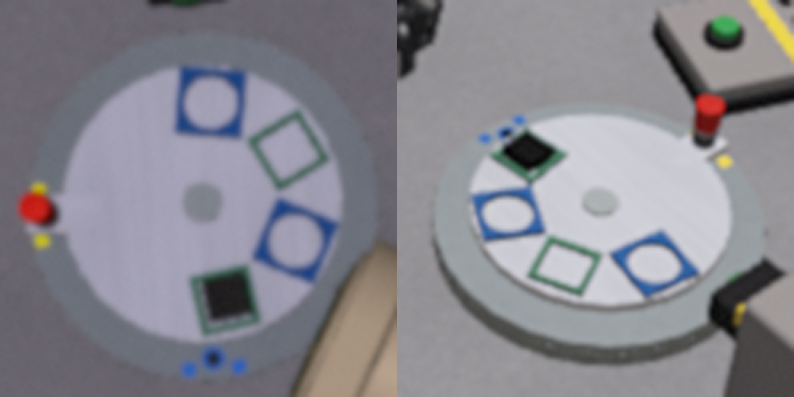

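The square sits in the lower green nest, but it looks slightly off-centre (top view (228,297) against a frame centre near (225,300)). I'll measure this against the frame.

Run:
```python
from h import *
for n in('top','scene'):
    d=cam(n);im=cv2.resize(d['img'],None,fx=6,fy=6,interpolation=cv2.INTER_CUBIC)
    hsv=cv2.cvtColor(im,cv2.COLOR_BGR2HSV); g=im[...,2].astype(int)
    for nm,(x,y) in (('sq1',(.5209,-.0149)),('sq2',(.6542,-.0737))):
        p=((proj(d,(x,y,.051))[0]+.5)*6).astype(int); r=150
        k=hsv[p[1]-r:p[1]+r,p[0]-r:p[0]+r]; b=im[p[1]-r:p[1]+r,p[0]-r:p[0]+r].astype(int)
        m=((b[...,1]-b[...,2])>12).astype(np.uint8)
        c,_=cv2.findContours(m,cv2.RETR_EXTERNAL,cv2.CHAIN_APPROX_NONE); q=max(c,key=lambda c:cv2.contourArea(cv2.convexHull(c)))
        P=np.array([ray(d,(v+.5+p-r)/6-.5,.051)[:2] for v in q[:,0,:]]).astype(np.float32); print(n,nm,cv2.minAreaRect(P))
        m=(k[...,2]<70).astype(np.uint8); c,_=cv2.findContours(m,cv2.RETR_EXTERNAL,cv2.CHAIN_APPROX_NONE)
        if nm=='sq1':
            q=max(c,key=cv2.contourArea)
            for z in(.061,.056):
                P=np.array([ray(d,(v+.5+p-r)/6-.5,z)[:2] for v in q[:,0,:]]).astype(np.float32); print('   blank',z,cv2.minAreaRect(P))
```

```text
top sq1 ((0.5209271311759949, -0.016080312430858612), (0.05468166992068291, 0.0547361746430397), 12.504419326782227)
   blank 0.061 ((0.5240316987037659, -0.019350329414010048), (0.03666543588042259, 0.037677861750125885), 11.252354621887207)
   blank 0.056 ((0.5243169665336609, -0.019061092287302017), (0.03684218227863312, 0.03785945102572441), 11.252364158630371)
top sq2 ((0.6547285318374634, -0.07330261170864105), (0.05508938059210777, 0.054928649216890335), 31.039730072021484)
scene sq1 ((0.5519460439682007, -0.05298145115375519), (0.07692638039588928, 0.13077744841575623), 41.20984649658203)
   blank 0.061 ((0.5282230973243713, -0.020180776715278625), (0.04225738346576691, 0.04004957899451256), 12.640787124633789)
   blank 0.056 ((0.5241955518722534, -0.01695491001009941), (0.0424797385931015, 0.04026029631495476), 12.64078140258789)
scene sq2 ((0.5740199089050293, -0.07645470649003983), (0.05924859270453453, 0.06734995543956757), 64.98609161376953)
```

move_arm(
  moves=[0.02,0.03,-0.02,0,0.0,0.04,0.06,-0.05,0,0.0,0.06,0.09,-0.08,0,0.0,0.0695,0.115,-0.095,0,0.0,0.0695,0.115,-0.1,0,0.0,0.0695,0.115,-0.105,0,0.0,0.0695,0.115,-0.108,0,0.0,0.0695,0.115,-0.111,0,0.0,0.0695,0.115,-0.114,0,0.0,0.0695,0.115,-0.114,0,0.0],
)

```text
clock: 10.77
tcp_pos: [0.5231, -0.0124, 0.0714]
orientation: [-0.001, 0.626, 0.78, 0.003]
wrist_force: [-15.5, 13.8, 45.8]
finger_gap: -0.0001
grip_force: 23.7
```

move_arm(
  moves=[0,0,0.02,0,0.0,-0.02,-0.04,0.06,0,0.03,-0.05,-0.08,0.1,0,0.05,-0.07,-0.115,0.11,0,0.05,-0.07,-0.115,0.11,0,0.05],
)

```text
clock: 11.18
tcp_pos: [0.4528, -0.1319, 0.1778]
orientation: [0.001, 0.627, 0.779, 0.0]
wrist_force: [0.6, -0.2, 1.0]
finger_gap: 0.0484
grip_force: 0.0
```

Run:
```python
from h import *
show('top','/tmp/a.png',16,(.522,-.017,.05),12,12);show('scene','/tmp/b.png',16,(.522,-.017,.05),12,12)
cv2.imwrite('pics/z1.png',np.hstack([cv2.imread('/tmp/a.png'),cv2.imread('/tmp/b.png')]))
for n in('top','scene'): print(nestcheck(cam(n),[(.5209,-.0149)]))
print(env.get_state()['tcp_pos'])
```

```text
[(array([ 0.5247, -0.0192]), array([ 0.5248, -0.019 ]), array([0.0393, 0.0401]), 11.2, 0.93)]
[(array([ 0.5236, -0.0163]), array([ 0.5239, -0.0167]), array([0.0443, 0.0421]), 11.9, 0.89)]
[ 0.45342145 -0.13172565  0.17656178]
```

View pics/z1.png

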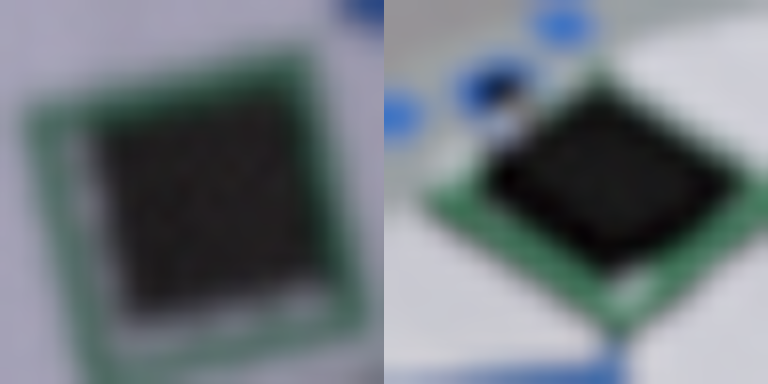

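The zoom shows the square inside the cavity, pushed to the far right corner, with the frame fully visible all round, so it is seated. The next one is the square at (0.584,-0.377).

move_arm(
  moves=[0.02,-0.035,0,0.1,0.055,0.04,-0.07,-0.02,0.2,0.055,0.06,-0.105,-0.04,0.3,0.055,0.08,-0.14,-0.06,0.4,0.055,0.1,-0.18,-0.08,0.4,0.055,0.12,-0.22,-0.09,0.4,0.055,0.1304,-0.2456,-0.0965,0.4,0.055,0.1304,-0.2456,-0.13,0.4,0.055,0.1304,-0.2456,-0.1575,0.4,0.055,0.1304,-0.2456,-0.1575,0.4,0.055,0.1304,-0.2456,-0.1575,0.4,0.055],
)

```text
clock: 12.3
tcp_pos: [0.5823, -0.3732, 0.0147]
orientation: [-0.004, 0.459, 0.888, 0.001]
wrist_force: [0.0, 0.0, 1.2]
finger_gap: 0.0549
grip_force: 0.0
```

move_arm(
  moves=[0,0,0,0,0.02,0,0,0,0,0.02,0,0,0,0,0.02,0,0,0,0,0.02,0,0,0,0,0.02],
)

```text
clock: 12.72
tcp_pos: [0.5847, -0.3763, 0.02]
orientation: [0.001, 0.46, 0.888, -0.0]
wrist_force: [-0.6, 0.9, 4.1]
finger_gap: 0.0365
grip_force: 51.0
```

move_arm(
  moves=[0,0,0.04,0,0.02,0,0,0.08,0,0.02,0.01,0.035,0.09,-0.08,0.02,0.02,0.07,0.09,-0.08,0.02,0.03,0.11,0.09,-0.08,0.02,0.04,0.15,0.09,-0.08,0.02,0.05,0.19,0.09,-0.08,0.02,0.06,0.23,0.09,-0.08,0.02,0.065,0.265,0.085,-0.08,0.02,0.069,0.295,0.075,-0.08,0.02,0.069,0.3065,0.065,-0.08,0.02,0.069,0.3065,0.06,-0.08,0.02],
)

```text
clock: 13.72
tcp_pos: [0.652, -0.0662, 0.0772]
orientation: [-0.001, 0.493, 0.87, 0.0]
wrist_force: [-0.9, -0.2, -1.5]
finger_gap: 0.0362
grip_force: 50.5
```

move_arm(
  moves=[0,0,-0.006,0,0.02,0,0,-0.01,0,0.02,0,0,-0.014,0,0.02,0,0,-0.018,0,0.02,0,0,-0.018,0,0.02],
)

```text
clock: 14.13
tcp_pos: [0.6533, -0.0716, 0.061]
orientation: [0.001, 0.496, 0.868, 0.0]
wrist_force: [-1.6, -0.1, 3.6]
finger_gap: 0.0364
grip_force: 51.2
```

move_arm(
  moves=[0,0,0,0,0.044,0,0,0,0,0.05,0,0,0,0,0.052,0,0,0.035,0,0.055,-0.01,-0.03,0.07,0,0.055,-0.05,-0.05,0.09,0,0.055,-0.09,-0.07,0.1,0,0.055,-0.13,-0.09,0.1,0,0.055,-0.17,-0.1,0.1,0,0.055,-0.2,-0.1,0.1,0,0.055],
)

```text
clock: 14.97
tcp_pos: [0.4567, -0.1709, 0.1605]
orientation: [0.001, 0.496, 0.869, -0.0]
wrist_force: [0.4, -0.0, 0.1]
finger_gap: 0.0551
grip_force: 0.0
```

Run:
```python
from h import *
d=show('top','/tmp/a.png',16,(.6545,-.0735,.05),12,12);s=show('scene','/tmp/b.png',16,(.6545,-.0735,.05),12,12)
cv2.imwrite('pics/z2.png',np.hstack([cv2.imread('/tmp/a.png'),cv2.imread('/tmp/b.png')]))
for c in (d,s): print(nestcheck(c,[(.6545,-.0735)]))
for r in fine(d,(305,145,378,215)):
  if r[4]>.6: print(r)
print(env.get_state()['tcp_pos'])
```

```text
[(array([ 0.6517, -0.0717]), array([ 0.6526, -0.072 ]), array([0.0454, 0.0418]), 29.9, 0.87)]
[(array([ 0.6552, -0.0732]), array([ 0.6555, -0.0733]), array([0.0394, 0.0455]), 29.8, 0.89)]
[ 0.45024732 -0.1678582   0.15872388]
```

View pics/z2.png

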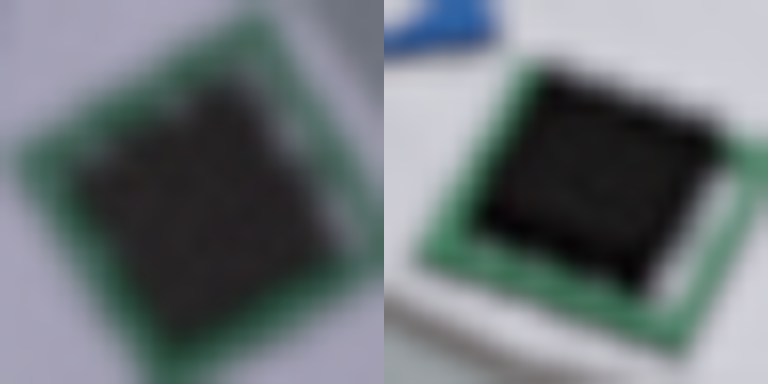

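The zoom shows the second square fully inside its frame, cavity gap visible on one side, so it is seated. I'll check the rounds from the scene camera while moving toward the plate.

Run:
```python
from h import *
s=cam('scene'); c=[proj(s,(x,y,.012))[0] for x,y in((.49,-.297),(.498,-.384),(.572,-.288),(.583,-.375))]
u=np.array(c); b=(int(u[:,0].min())-25,int(u[:,1].min())-20,int(u[:,0].max())+25,int(u[:,1].max())+20)
for r in fine(s,b): print(r)
d=cam('top')
for r in fine(d,(305,145,378,215)): print(r)
```

```text
(array([ 0.573 , -0.2875]), array([ 0.5732, -0.2876]), array([0.0392, 0.0477]), 62.3, 0.8)
(array([ 0.4983, -0.3838]), array([ 0.4983, -0.3837]), array([0.0394, 0.0485]), 81.4, 0.8)
(array([ 0.4459, -0.4298]), array([ 0.4562, -0.4255]), array([0.0345, 0.058 ]), 88.7, 0.53)
(array([ 0.6174, -0.4312]), array([ 0.6062, -0.4218]), array([0.0492, 0.0567]), 89.6, 0.41)
(array([ 0.6205, -0.2437]), array([ 0.6103, -0.2523]), array([0.0456, 0.0514]), 89.2, 0.41)
```

move_arm(
  moves=[0.03,-0.03,-0.01,0.12,0.06,0.06,-0.06,-0.02,0.24,0.06,0.09,-0.09,-0.04,0.36,0.06,0.115,-0.115,-0.06,0.48,0.06,0.122,-0.1217,-0.08,0.6,0.06,0.122,-0.1217,-0.1,0.62,0.06,0.122,-0.1217,-0.13,0.62,0.06,0.122,-0.1217,-0.139,0.62,0.06,0.122,-0.1217,-0.139,0.62,0.06],
)

```text
clock: 15.92
tcp_pos: [0.5785, -0.2892, 0.0173]
orientation: [-0.003, 0.206, 0.979, 0.001]
wrist_force: [0.2, 0.6, -0.7]
finger_gap: 0.0599
grip_force: 0.0
```

move_arm(
  moves=[0,0,0,0,0.02,0,0,0,0,0.02,0,0,0,0,0.02,0,0,0,0,0.02,0,0,0,0,0.02],
)

```text
clock: 16.33
tcp_pos: [0.5806, -0.2912, 0.0227]
orientation: [0.001, 0.206, 0.978, -0.0]
wrist_force: [-0.1, -0.5, 2.7]
finger_gap: 0.0399
grip_force: 50.8
```

move_arm(
  moves=[0,0,-0.002,0,0.06,0,0,-0.002,0,0.06,0,0,-0.002,0,0.06,-0.0085,0.0016,-0.002,0,0.06,-0.0085,0.0016,-0.002,0,0.06,-0.0085,0.0016,-0.002,0,0.06,-0.0085,0.0016,-0.002,0,0.02,-0.0085,0.0016,-0.002,0,0.02,-0.0085,0.0016,-0.002,0,0.02,-0.0085,0.0016,-0.002,0,0.02,-0.0085,0.0016,-0.002,0,0.02],
)

```text
clock: 17.25
tcp_pos: [0.5718, -0.2894, 0.0197]
orientation: [0.001, 0.206, 0.978, -0.0]
wrist_force: [-0.1, 0.2, 5.2]
finger_gap: 0.0414
grip_force: 50.5
```

move_arm(
  moves=[0,0,0.04,0,0.02,0,0,0.08,0,0.02,0,0.035,0.09,0,0.02,0,0.07,0.09,0,0.02,0,0.11,0.09,0,0.02,0,0.15,0.09,0,0.02,0,0.185,0.08,0,0.02,0,0.205,0.07,0,0.02,0,0.213,0.065,0,0.02,0,0.213,0.06,0,0.02,0,0.213,0.058,0,0.02],
)

```text
clock: 18.17
tcp_pos: [0.571, -0.0763, 0.0761]
orientation: [-0.001, 0.206, 0.979, -0.0]
wrist_force: [0.5, -0.1, -0.1]
finger_gap: 0.041
grip_force: 50.8
```

move_arm(
  moves=[0,0,-0.005,0,0.02,0,0,-0.009,0,0.02,0,0,-0.013,0,0.02,0,0,-0.017,0,0.02,0,0,-0.018,0,0.02,0,0,-0.018,0,0.02],
)

```text
clock: 18.67
tcp_pos: [0.5715, -0.0774, 0.0606]
orientation: [0.001, 0.207, 0.978, -0.0]
wrist_force: [-4.0, -1.0, 10.2]
finger_gap: 0.0414
grip_force: 51.9
```

move_arm(
  moves=[0,0,0,0,0.048,0,0,0,0,0.054,0,0,0,0,0.056,0,0,0.035,0,0.06,-0.01,-0.03,0.07,0,0.06,-0.03,-0.06,0.08,0,0.06,-0.05,-0.1,0.08,0,0.06,-0.07,-0.14,0.08,0,0.06,-0.074,-0.17,0.08,0,0.06,-0.074,-0.17,0.08,0,0.06,-0.074,-0.17,0.08,0,0.06],
)

```text
clock: 19.58
tcp_pos: [0.4967, -0.2482, 0.1388]
orientation: [0.0, 0.208, 0.978, 0.0]
wrist_force: [0.3, -0.1, -0.8]
finger_gap: 0.0599
grip_force: 0.0
```

Run:
```python
from h import *
d=show('top','/tmp/a.png',16,(.5725,-.0785,.05),12,12);s=show('scene','/tmp/b.png',16,(.5725,-.0785,.05),12,12)
cv2.imwrite('pics/z3.png',np.hstack([cv2.imread('/tmp/a.png'),cv2.imread('/tmp/b.png')]))
c=[proj(s,(x,y,.012))[0] for x,y in((.49,-.297),(.498,-.384),(.572,-.288),(.583,-.375))]
u=np.array(c); b=(int(u[:,0].min())-25,int(u[:,1].min())-20,int(u[:,0].max())+25,int(u[:,1].max())+20)
for r in fine(s,b)+fine(d,(305,145,378,215)): 
  if r[4]>.6: print(r)
for c in (d,s): print(nestcheck(c,[(.5725,-.0785)]))
print(env.get_state()['tcp_pos'])
```

```text
(array([ 0.4983, -0.3838]), array([ 0.4983, -0.3837]), array([0.0394, 0.0485]), 81.4, 0.8)
[(array([ 0.5289, -0.0254]), array([ 0.5303, -0.0268]), array([0.0283, 0.0317]), 89.6, 0.85), (array([ 0.5681, -0.0786]), array([ 0.5707, -0.0784]), array([0.0515, 0.0484]), 65.4, 0.72)]
[(array([ 0.6518, -0.0769]), array([ 0.6489, -0.0774]), array([0.0313, 0.0474]), 52.5, 0.77), (array([ 0.5745, -0.079 ]), array([ 0.5767, -0.0792]), array([0.0449, 0.0523]), 56.3, 0.77), (array([ 0.5243, -0.0168]), array([ 0.5237, -0.0165]), array([0.0447, 0.0423]), 10.7, 0.84)]
[ 0.4970662  -0.24575235  0.13867955]
```

View pics/z3.png

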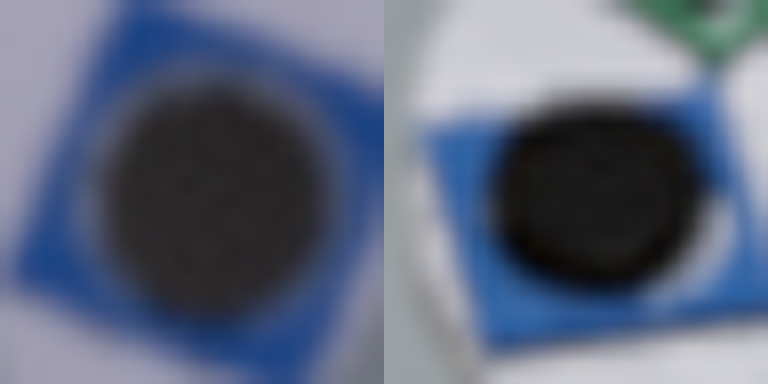

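The round is seated and nearly centred in the blue frame. Now the last one, at (0.497,-0.386).

move_arm(
  moves=[0,-0.035,-0.01,0.1,0.06,0,-0.07,-0.03,0.2,0.06,0,-0.11,-0.05,0.314,0.06,0,-0.1396,-0.07,0.314,0.06,0,-0.1396,-0.1,0.314,0.06,0,-0.1396,-0.1195,0.314,0.06,0,-0.1396,-0.1195,0.314,0.06,0,-0.1396,-0.1195,0.314,0.06,0,-0.1396,-0.1195,0.314,0.06],
)

```text
clock: 20.43
tcp_pos: [0.4984, -0.3849, 0.0206]
orientation: [0.0, 0.05, 0.999, -0.0]
wrist_force: [-0.3, -0.8, 0.6]
finger_gap: 0.0599
grip_force: 0.0
```

move_arm(
  moves=[0,0,0,0,0.02,0,0,0,0,0.02,0,0,0,0,0.02,0,0,0,0,0.02,0,0,0,0,0.02],
)

```text
clock: 20.85
tcp_pos: [0.4989, -0.386, 0.0223]
orientation: [0.002, 0.05, 0.999, -0.001]
wrist_force: [0.4, 2.5, 6.1]
finger_gap: 0.041
grip_force: 49.7
```

move_arm(
  moves=[0,0,0.04,0,0.02,0,0,0.075,0,0.02,0.015,0.03,0.09,0,0.02,0.033,0.065,0.09,0,0.02,0.052,0.1,0.09,0,0.02,0.07,0.135,0.09,0,0.02,0.089,0.17,0.09,0,0.02,0.107,0.205,0.09,0,0.02,0.126,0.24,0.09,0,0.02,0.144,0.275,0.09,0,0.02,0.162,0.31,0.09,0,0.02,0.18,0.345,0.09,0,0.02],
)

```text
clock: 21.85
tcp_pos: [0.6783, -0.0386, 0.1112]
orientation: [0.001, 0.051, 0.999, -0.0]
wrist_force: [1.3, -0.9, -0.3]
finger_gap: 0.0405
grip_force: 50.6
```

move_arm(
  moves=[0.0156,0.03,-0.01,0,0.02,0.0206,0.0374,-0.025,0,0.02,0.0206,0.0374,-0.032,0,0.02,0.0206,0.0374,-0.034,0,0.02,0.0206,0.0374,-0.034,0,0.02],
)

```text
clock: 22.27
tcp_pos: [0.6966, -0.0043, 0.0748]
orientation: [-0.001, 0.051, 0.999, -0.0]
wrist_force: [0.5, -0.2, -0.1]
finger_gap: 0.0405
grip_force: 50.6
```

move_arm(
  moves=[0,0,-0.003,0,0.02,0,0,-0.007,0,0.02,0,0,-0.011,0,0.02,0,0,-0.014,0,0.02,0,0,-0.014,0,0.02],
)

```text
clock: 22.68
tcp_pos: [0.6989, -0.0045, 0.0633]
orientation: [0.002, 0.052, 0.999, -0.0]
wrist_force: [-0.5, -0.7, 4.5]
finger_gap: 0.0406
grip_force: 51.4
```

move_arm(
  moves=[0,0,0,0,0.048,0,0,0,0,0.054,0,0,0,0,0.056,0,0,0.035,0,0.06,-0.02,0.02,0.07,-0.12,0.06,-0.05,0.04,0.1,-0.24,0.06,-0.085,0.06,0.12,-0.36,0.06,-0.12,0.08,0.12,-0.48,0.06,-0.15,0.105,0.12,-0.6,0.06,-0.18,0.12,0.12,-0.7,0.06,-0.21,0.135,0.12,-0.7,0.06,-0.21,0.135,0.12,-0.7,0.06],
)

```text
clock: 23.68
tcp_pos: [0.481, 0.1337, 0.1812]
orientation: [-0.003, 0.389, 0.921, -0.001]
wrist_force: [-1.0, -0.1, -0.4]
finger_gap: 0.0598
grip_force: 0.0
```

Run:
```python
from h import *
both('pics/all1.png')
print(env.get_state()['tcp_pos'])
```

```text
[0.48687154 0.13221053 0.18185944]
```

View pics/all1.png

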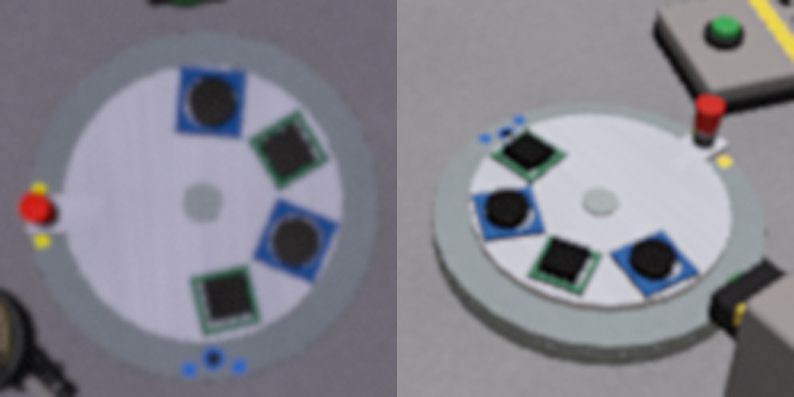

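Both views show four blanks sitting in their frames, with the knob over yellow at (35,209). I'll check sq1's height by touching the bare head top (0.045) and then the blank top (it should be 16 mm higher).

move_arm(
  moves=[0.03,-0.03,0,0,0,0.06,-0.06,-0.04,0,0,0.071,-0.071,-0.08,0,0,0.071,-0.071,-0.11,0,0,0.071,-0.071,-0.119,0,0,0.071,-0.071,-0.122,0,0,0.071,-0.071,-0.125,0,0,0.071,-0.071,-0.126,0,0,0.071,-0.071,-0.126,0,0],
)

```text
clock: 24.53
tcp_pos: [0.5603, 0.0606, 0.0569]
orientation: [0.001, 0.39, 0.921, 0.0]
wrist_force: [0.2, -0.1, -0.0]
finger_gap: -0.0004
grip_force: 0.0
```

move_arm(
  moves=[0,0,-0.001,0,0,0,0,-0.002,0,0,0,0,-0.003,0,0,0,0,-0.004,0,0,0,0,-0.004,0,0,0,0,-0.004,0,0],
)

```text
clock: 25.03
tcp_pos: [0.5596, 0.061, 0.0531]
orientation: [0.001, 0.39, 0.921, 0.001]
wrist_force: [-1.0, 0.1, 6.8]
finger_gap: -0.0
grip_force: 3.4
```

move_arm(
  moves=[0,0,0.03,0,0,-0.02,-0.035,0.04,0,0,-0.0365,-0.07,0.035,0,0,-0.0365,-0.078,0.025,0,0,-0.0365,-0.078,0.021,0,0,-0.0365,-0.078,0.019,0,0,-0.0365,-0.078,0.018,0,0,-0.0365,-0.078,0.018,0,0],
)

```text
clock: 25.7
tcp_pos: [0.5217, -0.0189, 0.073]
orientation: [0.001, 0.391, 0.92, -0.003]
wrist_force: [-13.9, -6.3, 31.0]
finger_gap: 0.0
grip_force: 15.0
```

The blank's top is about 4 mm high, so it is tilted on the frame's far-right edges. I'll regrip it and shift it toward (-x,+y).

move_arm(
  moves=[0,0,0.03,-0.1,0.03,0,0,0.04,-0.2,0.055,0,-0.001,0.04,-0.3,0.055,0,-0.001,0.04,-0.4,0.055,0,-0.001,0.04,-0.5,0.055,0,-0.001,0.03,-0.553,0.055,0,-0.001,0.01,-0.553,0.055,0,-0.001,-0.007,-0.553,0.055,0,-0.001,-0.007,-0.553,0.055,0,-0.001,-0.007,-0.553,0.055],
)

```text
clock: 26.53
tcp_pos: [0.5216, -0.0173, 0.0617]
orientation: [-0.001, 0.626, 0.78, -0.0]
wrist_force: [-0.3, -0.5, 0.8]
finger_gap: 0.0548
grip_force: 0.0
```

move_arm(
  moves=[0,0,0,0,0.02,0,0,0,0,0.02,0,0,0,0,0.02,0,0,0,0,0.02,0,0,0,0,0.02],
  newtons=40,
)

```text
clock: 26.95
tcp_pos: [0.5234, -0.0182, 0.0637]
orientation: [0.001, 0.627, 0.779, 0.001]
wrist_force: [0.2, 2.4, 5.2]
finger_gap: 0.0369
grip_force: 40.2
```

move_arm(
  moves=[0,0,0.01,0,0.02,0,0,0.015,0,0.02,-0.003,0.003,0.015,0,0.02,-0.003,0.003,0.015,0,0.02,-0.003,0.003,0.01,0,0.02,-0.003,0.003,0.006,0,0.02,-0.003,0.003,0.003,0,0.02,-0.003,0.003,0.003,0,0.02],
)

```text
clock: 27.62
tcp_pos: [0.5191, -0.0153, 0.0645]
orientation: [-0.0, 0.627, 0.779, -0.0]
wrist_force: [1.3, 1.1, -1.0]
finger_gap: 0.0372
grip_force: 39.9
```

move_arm(
  moves=[0,0,-0.002,0,0.02,0,0,-0.003,0,0.02,0,0,-0.004,0,0.02,0,0,-0.004,0,0.02],
)

```text
clock: 27.95
tcp_pos: [0.5197, -0.0155, 0.0629]
orientation: [0.001, 0.627, 0.779, 0.0]
wrist_force: [-2.5, 0.0, 11.6]
finger_gap: 0.0367
grip_force: 41.0
```

Contact now. I'll release, then press on the centre with shut fingers to read the height.

move_arm(
  moves=[0,0,0.002,0,0.044,0,0,0.002,0,0.05,0,0,0.002,0,0.05,0,0,0.04,0,0.03,0,0,0.04,0,0,0,0,0.03,0,0,0.001,0,0.018,0,0,0.001,0,0.012,0,0,0.001,0,0.008,0,0,0.001,0,0.006,0,0,0.001,0,0.006,0,0],
)

```text
clock: 28.87
tcp_pos: [0.5194, -0.0158, 0.069]
orientation: [0.0, 0.627, 0.779, -0.001]
wrist_force: [-7.9, -1.2, 19.9]
finger_gap: -0.0002
grip_force: 9.7
```

move_arm(
  moves=[0,0,0.025,0,0,0.025,-0.03,0.025,0,0,0.0515,-0.0635,0.025,0,0,0.0515,-0.0635,0.018,0,0,0.0515,-0.0635,0.01,0,0,0.0515,-0.0635,0.005,0,0,0.0515,-0.0635,0.001,0,0,0.0515,-0.0635,0.001,0,0],
)

```text
clock: 29.53
tcp_pos: [0.5708, -0.0785, 0.069]
orientation: [0.0, 0.627, 0.779, -0.001]
wrist_force: [-1.9, -2.1, 8.2]
finger_gap: 0.0
grip_force: 4.0
```

move_arm(
  moves=[0,0,0.025,0,0,0.04,0.003,0.025,0,0,0.081,0.0065,0.025,0,0,0.081,0.0065,0.018,0,0,0.081,0.0065,0.01,0,0,0.081,0.0065,0.005,0,0,0.081,0.0065,0.001,0,0,0.081,0.0065,0,0,0],
)

```text
clock: 30.2
tcp_pos: [0.6503, -0.0711, 0.069]
orientation: [-0.002, 0.627, 0.779, -0.0]
wrist_force: [-5.9, 3.3, 13.1]
finger_gap: -0.0001
grip_force: 6.5
```

move_arm(
  moves=[0,0,0.025,0,0,0.025,0.035,0.025,0,0,0.0455,0.067,0.025,0,0,0.0455,0.067,0.018,0,0,0.0455,0.067,0.01,0,0,0.0455,0.067,0.005,0,0,0.0455,0.067,0.001,0,0,0.0455,0.067,0,0,0],
)

```text
clock: 30.87
tcp_pos: [0.6961, -0.0059, 0.0691]
orientation: [-0.001, 0.627, 0.779, -0.0]
wrist_force: [-7.1, 2.2, 13.5]
finger_gap: 0.0001
grip_force: 6.6
```

All four tops read 0.069, so every blank is seated. Back to the knob.

move_arm(
  moves=[0,0,0.04,0,0.03,-0.01,0.015,0.08,-0.05,0.06,-0.03,0.045,0.09,-0.1,0.06,-0.05,0.08,0.09,-0.155,0.06,-0.075,0.115,0.09,-0.155,0.06,-0.097,0.148,0.08,-0.155,0.06,-0.097,0.148,0.07,-0.155,0.06,-0.097,0.148,0.06,-0.155,0.06,-0.097,0.148,0.06,-0.155,0.06],
)

```text
clock: 31.62
tcp_pos: [0.5995, 0.1416, 0.126]
orientation: [-0.001, 0.685, 0.728, -0.002]
wrist_force: [-0.2, -0.8, -0.8]
finger_gap: 0.0598
grip_force: 0.0
```

move_arm(
  moves=[0.001,0.001,-0.03,0,0.06,0.001,0.001,-0.054,0,0.06,0.001,0.001,-0.054,0,0.06,0.001,0.001,-0.054,0,0.02,0.001,0.001,-0.054,0,0.02,0.001,0.001,-0.054,0,0.02,0.001,0.001,-0.054,0,0.02,0.001,0.001,-0.054,0,0.02],
)

```text
clock: 32.28
tcp_pos: [0.6028, 0.1428, 0.0761]
orientation: [0.001, 0.685, 0.728, 0.0]
wrist_force: [-3.4, -3.9, 5.5]
finger_gap: 0.0269
grip_force: 39.6
```

move_arm(
  moves=[0,0,0.006,0,0.02,0,0,0.012,0,0.02,0,0,0.018,0,0.02,0,0,0.02,0,0.02,0,0,0.02,0,0.02],
)

```text
clock: 32.7
tcp_pos: [0.6028, 0.1429, 0.0952]
orientation: [0.001, 0.685, 0.728, -0.0]
wrist_force: [1.4, -5.3, -5.7]
finger_gap: 0.0267
grip_force: 39.8
```

move_arm(
  moves=[-0.0146,-0.0016,0,0.105,0.02,-0.0289,-0.0047,0,0.209,0.02,-0.0428,-0.0093,0,0.314,0.02,-0.0561,-0.0154,0,0.419,0.02,-0.0688,-0.0228,0,0.524,0.02,-0.0806,-0.0315,0,0.628,0.02,-0.0914,-0.0414,0,0.733,0.02,-0.1011,-0.0524,0,0.838,0.02,-0.1097,-0.0643,0,0.942,0.02,-0.1169,-0.077,0,1.047,0.02,-0.1228,-0.0904,0,1.152,0.02,-0.1272,-0.1044,0,1.257,0.02],
)

```text
clock: 33.7
tcp_pos: [0.4758, 0.0403, 0.0952]
orientation: [0.001, 0.123, 0.992, 0.002]
wrist_force: [3.8, 2.6, -5.7]
finger_gap: 0.0264
grip_force: 40.6
```

move_arm(
  moves=[-0.0035,-0.014,0,0.105,0.02,-0.0052,-0.0285,0,0.209,0.02,-0.0056,-0.0432,0,0.314,0.02,-0.0056,-0.0432,0,0.314,0.02,-0.0056,-0.0432,0,0.314,0.02],
)

```text
clock: 34.12
tcp_pos: [0.4719, -0.0039, 0.0955]
orientation: [0.002, -0.03, 1.0, 0.001]
wrist_force: [5.4, 0.2, -5.5]
finger_gap: 0.0268
grip_force: 40.9
```

move_arm(
  moves=[0,0,-0.005,0,0.02,0,0,-0.01,0,0.02,0,0,-0.014,0,0.02,0,0,-0.014,0,0.02],
)

```text
clock: 34.45
tcp_pos: [0.4718, -0.0035, 0.0806]
orientation: [0.002, -0.031, 1.0, 0.0]
wrist_force: [7.0, 0.0, -3.6]
finger_gap: 0.0266
grip_force: 41.1
```

move_arm(
  moves=[0,0,-0.003,0,0.02,0,0,-0.006,0,0.02,0,0,-0.007,0,0.02,0,0,-0.007,0,0.02],
)

```text
clock: 34.78
tcp_pos: [0.472, -0.0035, 0.076]
orientation: [0.003, -0.031, 1.0, -0.0]
wrist_force: [0.3, -0.5, 12.6]
finger_gap: 0.0269
grip_force: 43.1
```

move_arm(
  moves=[0,0,0.001,0,0.05,0,0,0.001,0,0.055,0,0,0.04,0,0.055,0,0,0.075,0,0.055,0,0.04,0.085,0,0.03,0.005,0.08,0.085,0,0,0.01,0.12,0.08,0,0,0.013,0.16,0.07,0,0,0.016,0.2,0.06,0,0,0.018,0.24,0.05,0,0,0.0195,0.27,0.03,0,0,0.0195,0.27,0.02,0,0],
)

```text
clock: 35.78
tcp_pos: [0.4876, 0.2712, 0.0914]
orientation: [-0.001, -0.033, 0.999, 0.001]
wrist_force: [-0.1, 0.5, 0.3]
finger_gap: -0.0001
grip_force: 0.0
```

Run:
```python
from h import *
both('pics/gz.png')
d=cam('top')
for c,nm in((d,'t'),(cam('scene'),'s')):
  for b in blobs(c['img'],(0,150,90),(8,255,255),8,None): print(nm,np.round(b[:3],1),ray(c,b[:2],.085).round(4))
print(env.get_state()['tcp_pos'])
```

```text
t [227.3 201.3  41. ] [ 0.4696 -0.0052  0.085 ]
s [263.2 172.8  68. ] [ 0.4729 -0.0056  0.085 ]
[0.4880552  0.26548052 0.09313595]
```

View pics/gz.png

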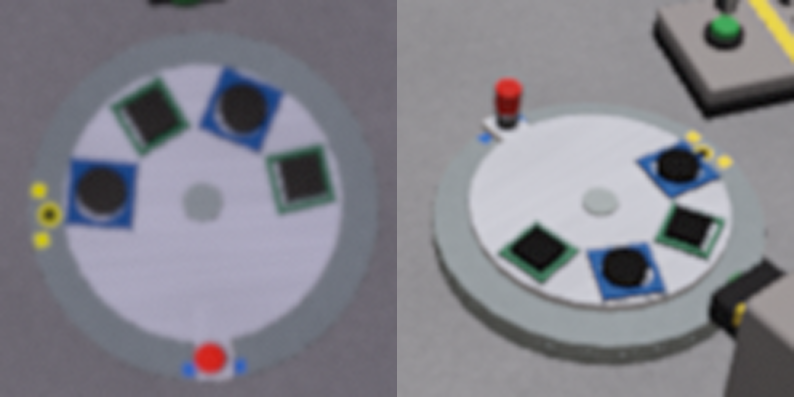

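The knob is at the blue hole ((211,358) in the top view), and all the blanks are in their frames. I'll press the green button.

move_arm(
  moves=[0.002,0,-0.01,0,0,0.002,0,-0.016,0,0,0.002,0,-0.021,0,0,0.002,0,-0.025,0,0,0.002,0,-0.027,0,0,0.002,0,-0.027,0,0,0.002,0,-0.027,0,0],
)

```text
clock: 36.57
tcp_pos: [0.4917, 0.2651, 0.0689]
orientation: [0.001, -0.03, 1.0, -0.0]
wrist_force: [-3.8, -4.2, 16.6]
finger_gap: 0.0001
grip_force: 8.0
```

move_arm(
  moves=[0,0,0.03,0,0,0,-0.02,0.06,0,0,-0.003,-0.06,0.09,0,0.03,-0.006,-0.1,0.09,0,0.06,-0.01,-0.14,0.09,0,0.06,-0.013,-0.18,0.09,0,0.06,-0.016,-0.22,0.08,0,0.06,-0.019,-0.255,0.07,0,0.06,-0.019,-0.269,0.06,0,0.06,-0.019,-0.269,0.06,0,0.06,-0.019,-0.269,0.06,0,0.06],
)

```text
clock: 37.48
tcp_pos: [0.4714, -0.0038, 0.1262]
orientation: [-0.001, -0.029, 1.0, 0.0]
wrist_force: [0.3, 0.7, -0.1]
finger_gap: 0.0597
grip_force: 0.0
```

move_arm(
  moves=[0,0,-0.03,0,0.06,0,0,-0.054,0,0.06,0,0,-0.054,0,0.06,0,0,-0.054,0,0.02,0,0,-0.054,0,0.02,0,0,-0.054,0,0.02,0,0,-0.054,0,0.02,0,0,-0.054,0,0.02],
)

```text
clock: 38.15
tcp_pos: [0.4733, -0.0029, 0.0743]
orientation: [0.001, -0.031, 1.0, -0.0]
wrist_force: [-1.7, 1.1, 6.9]
finger_gap: 0.0268
grip_force: 39.5
```

move_arm(
  moves=[0,0,0.006,0,0.02,0,0,0.012,0,0.02,0,0,0.018,0,0.02,0,0,0.02,0,0.02,0,0,0.02,0,0.02],
)

```text
clock: 38.57
tcp_pos: [0.4731, -0.003, 0.0934]
orientation: [0.001, -0.031, 1.0, 0.0]
wrist_force: [5.0, 0.5, -6.1]
finger_gap: 0.0273
grip_force: 39.6
```

move_arm(
  moves=[-0.0002,0.0147,0,-0.105,0.02,0.0013,0.0292,0,-0.209,0.02,0.0042,0.0436,0,-0.314,0.02,0.0086,0.0576,0,-0.419,0.02,0.0145,0.071,0,-0.524,0.02,0.0217,0.0837,0,-0.628,0.02,0.0303,0.0956,0,-0.733,0.02,0.04,0.1066,0,-0.838,0.02,0.0508,0.1165,0,-0.942,0.02,0.0626,0.1252,0,-1.047,0.02,0.0753,0.1326,0,-1.152,0.02,0.0886,0.1387,0,-1.257,0.02],
)

```text
clock: 39.57
tcp_pos: [0.5602, 0.1327, 0.0915]
orientation: [0.001, 0.566, 0.824, -0.004]
wrist_force: [1.6, -12.6, -5.4]
finger_gap: 0.0264
grip_force: 40.5
```

move_arm(
  moves=[0.0139,0.0046,0,-0.105,0.02,0.0282,0.0077,0,-0.209,0.02,0.0418,0.0093,0,-0.314,0.02,0.0418,0.0093,0,-0.314,0.02,0.0418,0.0093,0,-0.314,0.02],
)

```text
clock: 39.98
tcp_pos: [0.6012, 0.1414, 0.0906]
orientation: [0.001, 0.686, 0.727, -0.004]
wrist_force: [0.1, -10.3, -4.7]
finger_gap: 0.0271
grip_force: 41.1
```

move_arm(
  moves=[0,-0.001,-0.005,0,0.02,0,-0.001,-0.01,0,0.02,0,-0.001,-0.014,0,0.02,0,-0.001,-0.018,0,0.02,0,-0.001,-0.018,0,0.02],
)

```text
clock: 40.4
tcp_pos: [0.6018, 0.1413, 0.0745]
orientation: [0.001, 0.686, 0.727, -0.002]
wrist_force: [-1.0, -7.5, 2.7]
finger_gap: 0.027
grip_force: 41.8
```

move_arm(
  moves=[0,-0.001,0,0,0.05,0,-0.001,0,0,0.055,0,-0.001,0.04,0,0.055,0,-0.001,0.075,0,0.055,-0.03,0,0.1,0,0.055,-0.07,0,0.11,0,0.055,-0.11,0,0.11,0,0.055,-0.14,0,0.11,0,0.055,-0.14,0,0.11,0,0.055,-0.14,0,0.11,0,0.055],
)

```text
clock: 41.23
tcp_pos: [0.4607, 0.1444, 0.185]
orientation: [-0.0, 0.685, 0.729, 0.0]
wrist_force: [1.6, -0.1, 0.5]
finger_gap: 0.0552
grip_force: 0.0
```

Run:
```python
from h import *
both('pics/fin.png'); d=cam('top')
for n,lo,hi,z,box in [('red',(0,150,90),(8,255,255),.092,(150,130,220,200)),('orange',(8,180,120),(16,255,255),.032,(270,200,310,240)),('weight',(10,100,60),(25,255,255),.05,(310,100,345,130)),('jar',(100,150,60),(120,255,255),.08,(90,105,130,140))]:
    for b in blobs(d['img'],lo,hi,4,box): print(n,np.round(b[:3],1),ray(d,b[:2],z).round(4))
s=cam('scene')
for b in blobs(s['img'],(0,150,90),(8,255,255),8,(290,130,370,200)): print('scene red',np.round(b[:3],1))
```

```text
red [172.6 153.9  64. ] [0.6006 0.143  0.092 ]
orange [291.1 223.6  90. ] [ 0.4039 -0.1848  0.032 ]
weight [328.4 116.3 189. ] [ 0.7111 -0.2942  0.05  ]
jar [109.6 122.4 271. ] [0.6912 0.3198 0.08  ]
scene red [326.5 177.8  85. ]
```

View pics/fin.png

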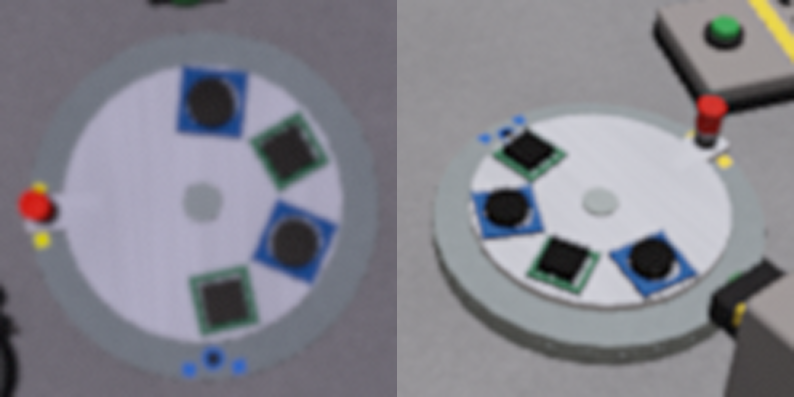

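The knob is home at yellow ((35,206)), at the same scene pixel as when it was locked there before. All the blanks are in their frames and the bystanders haven't moved. Handing in.

```bash
python3 -c "
from workcell import env
print(env.hand_in())"
```

```text
the job is handed in; nothing more can be done
None
```

The job is done and handed in: all four blanks are seated, the reading was taken at the blue hole, the head is locked back in the yellow hole with the plunger home, and the jar, weight and pot have not moved.

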